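Zero the portion scale and hold the plum dish ready over it

ROBOT

A 6-joint arm with a two-finger parallel gripper is mounted at the origin on the work surface. World frame = base frame: x ahead of the robot, y to its left, z up, the work surface at z = 0. Lengths are in m, angles in rad, forces in N, time in s.
With the tool pointing down it reaches from about 0.35 to 0.775 m from the base axis. Payload 5.5 kg.
Tool frame: the origin (TCP) lies at the very end of the fingers, on their centre line; the grasp point (between the pads) lies 19 mm behind it; z points along the fingers, y is the line along which they close (so a half turn about z gives the same grasp; the last joint's range is limited). The gripper opens to 85 mm and grips with 20 to 120 N. Pads are 22 mm wide; open, the fingers measure 114 mm over their backs; the gripper's body (76 mm by 85 mm) begins 54 mm behind the grasp point. The pads swing forward as they close: fully open they stand 13 mm farther back than shut.
Start: joints at [-1.333, 0.313, 0.046, 1.304, 0, 1.431], TCP at [0.212, -0.534, 0.231] pointing down, gripper open.
Joint ranges: [-2.76, 2.76], [-0.86, 1.69], [-1.03, 1.26], [-2.2, 2.34], [-1.47, 1.5], [-3.14, 3.14]. Speed limits (rad/s): [2.57, 2.57, 3.14, 3.14, 3.14, 3.14].

INTERFACE

Orientations are given as a unit quaternion [w, x, y, z].
In Python, from workcell import get_state, read_camera, calibration, hand_in gives the robot as it stands.
- The arm moves only by the tool drive_tool, never from a script. Its argument "deltas" is a list that holds one entry, the list of rows, each a list of 7 numbers: the closure in counts, from 0 (fully open) to 255 (shut), then the shift along the tool's x, y, z in m, then the turn, a rotation vector about the tool's x, y, z in degrees. A call has 1 to 12 rows; each row is the pose to reach, as a shift and turn from the pose commanded when the call began, along the tool's axes at that moment; what a row does not reach only later rows make up. A row lasts 1/8 s, in which the tool goes at most 62.5 mm and 10.7 degrees, less where a joint would pass 70% of its speed; a pose out of reach is approached as far as the arm can. A call with a gripper value outside its range is refused whole. The fingers move at their own pace and stop on an object; "newtons" is the grip in N (left out, the last holds). Time passes only in rows, so rows that repeat a pose let the fingers close. It gives the time, the measured TCP pose, the force, the opening and the grip force at its end, in the units of the state.
- get_state(): the state, without advancing time (a new reading comes with each control period).
- read_camera(name): name is "scene" or "top" or "wrist"; returns (picture, depth): 420x560x3 uint8, red, green, blue; 420x560 float32, m along the optical axis (not along the pixel's ray), 0 where there is no reading.
- calibration(name): a dict with "mtx" (3x3 intrinsics, pixels), "world_from_camera" (4x4, takes a point from camera to world coordinates). Camera axes: x right, y up, looking along -z (the intrinsics and any distortion apply to the point x, -y, -z); pixel columns grow to the right and rows downward; lengths in m; the calibration is good to about 2 mm. A picture is of the moment at which its call begins: read the wrist's pose just before it. calibration takes no time and is no camera call; for the wrist camera it gives the pose at the moment of the call.
- hand_in(): hands the job in; it is judged then, once.
The state is a dict: "clock": time; "joint_pos": joint angles; "qvel": joint speeds; "tau": joint torques, N m; "tcp_pos": TCP position; "orientation": TCP orientation; "wrist_force": force on the tool from outside, world axes, zero at the start; "ft_torque": the same for the moment, N m; "finger_gap": finger opening in m; "grip_force": force on a finger pad.
Only numpy, scipy, OpenCV 4.12 (cv2) and the standard library are available. Lean on these libraries where they do the work, as an engineer would, in place of code of your own. Each camera call takes 0.05 s, during which the arm holds its last target. There are 200 camera calls.

TASK

Get the plum ready to be weighed: first turn the portion scale's black knob until its white pointer is on the red zero mark and let it go. Then lift the teal dish by its arch handle, always level and with the plum staying in the middle, and give it about a quarter turn, either way, so that its two orange ears line up with the two orange posts of the scale. Finish while still holding the dish, level and still, centred about 5 cm above the scale's steel platform and touching nothing else; leave the other things on the trolley where they are.

Things in the scene. Friction and masses are not known exactly. Their poses are not given: they have to be found in the camera images.
- scale: white portion scale fixed to the trolley, base 280 (its x) x 180 (its y) x 45 high; origin at the centre of the underside. A round steel platform (diameter 156, top 60 above the trolley) has its centre 50 along +x; the zero knob is 85 along -x. Two orange posts (30 x 8, tops 78 above the trolley) stand at the platform's edge, 73 to the +y and -y side of its centre
- scale_platform (a point): centre of the top of the scale's steel platform, axes as the scale's
- zero_knob (a joint): angle (rad) of the scale's zero knob about the vertical: 0 when the white pointer is on the red zero mark, which lies on the knob's -x side in the scale's frame; positive is counter-clockwise seen from above. It starts 0.5 to 1.3 on the positive side, has stops at -1.6 and 1.6, and stays where it is left (friction about 0.05 N m)
- zero_knob_grip (a point): on the vertical axis of the zero knob, 71 above the trolley (26 above the top of the scale's base): the middle of its black bar grip, 44 long, 14 wide, the top 83.5 and the foot (a round grey skirt, diameter 50) 51 above the trolley. Its axes turn with the knob: the bar lies along x and the pointer is its -x end
- tray_insert: cream spare tray insert fixed to the trolley, 240 (x) x 220 (y), floor 4 thick, rim 12 high; origin at the centre of the underside. The dish starts at about its middle
- dish: loose teal round dish, diameter 158, rim 24 high, 0.2 kg or so; origin at the centre of its underside. Its inside slopes gently (7 degrees) down to the middle, steeper near the rim. An arch handle spans it along its x axis, and two orange ears stick out of the rim at its +x and -x ends (tips 91 from the centre)
- dish_handle (a point): centre of the flat-sided bar at the top of the dish's arch handle, 107 above the dish's underside, straight above its centre; the bar is 74 long (dish x), 14 wide (dish y), 24 high. Axes as the dish's
- plum_center (a point): centre of the loose plum, a firm dark red ball of diameter 38, about 30 g, that rests in the middle of the dish, its centre 24 above the dish's underside
- sippy_bottle: bystander: loose glass sippy bottle with teal cap, diameter 58, 150 high; origin at the centre of its underside
- pill_organiser: bystander: loose pill organiser with seven flap lids, 36 (x) x 154 (y) x 24 high; origin at the centre of its underside
- plates: bystander: two stacked melamine plates, diameter 170, 25 high; origin at the centre of the underside
- spoon: bystander: loose teal spoon, 150 long along its x; origin at its underside

How it is judged:
On the way, in this order (a step that is already met when the one before it is completed fails the run):
1. the knob's pointer stands on the zero mark (within 0.1 rad) and is left there, with the dish still in the tray (value of joint zero_knob between -0.1 and 0.1 rad and contact force between the fingers and scale below 0.2 N and height (world z) of dish below 0.02 m), for 0.3 s.
2. the dish is held by the gripper, clear of the tray, with the plum in it (height (world z) of dish above 0.04 m and contact force between the fingers and dish above 1 N and horizontal distance between plum_center and dish below 0.035 m), for 0.2 s.
At the end, for the whole second after the job is handed in: Pointer within 0.1 rad of zero; dish held still, level to 0.09 rad, 25-80 mm above the platform, touching only the gripper, centred to 20 mm, ears in line with the posts to 0.14 rad; plum within 12 mm of the dish's centre; bystanders within 30 mm of where they were (value of joint zero_knob between -0.1 and 0.1 rad and horizontal distance between dish and scale_platform below 0.02 m and z of dish in the frame of scale_platform between 0.025 and 0.08 m and angle between the x axis of dish and the y axis of scale, either way round below 0.14 rad and angle between dish's own z axis and vertical below 0.09 rad and horizontal distance between plum_center and dish below 0.012 m and linear speed of dish below 0.03 m/s and contact force between the fingers and dish above 1 N and contact force between dish and scale below 0.1 N and distance of each of sippy_bottle, pill_organiser, plates, spoon from where it was at the start of the episode below 0.03 m); the arm keeps its last pose, push and grip.
It fails at once if the dish is tipped by more than 0.25 rad (angle between dish's own z axis and vertical above 0.25 rad).
It fails at once if the plum rolls out of the middle (more than 35 mm from the dish's centre) (horizontal distance between plum_center and dish above 0.035 m).
It fails at once if a bystander is shifted by more than 30 mm (distance of any of sippy_bottle, pill_organiser, plates, spoon from where it was at the start of the episode above 0.03 m).
It also fails if it takes over 58 s, if anything falls off the work surface, if the arm or the gripper's body presses on something with over 40 N, if the wrist force passes 120 N, or if a joint passes its speed limit or range.

## Working session

There is one attempt and no reset: what is moved stays moved. The work goes in short steps, Python scripts to look and compute and a tool call to move; the robot and the scene stay as the last step left them, time stands still between calls to the robot, and variables do not carry over. Pictures are saved under pics/ and viewed, at most 10 in all, crops included, and the job is handed in when it is done.

Besides the shell and the picture viewer there is one more tool, called after "Request:" as name(argument=value, ...), one argument or row to a line, values as JSON. drive_tool: Moves the arm, as the interface text tells. Its arguments: {"type":"object","properties":{"deltas":{"type":"array","items":{"type":"array","items":{"type":"array","items":{"type":"number"}}}},"newtons":{"type":"number"}},"required":["deltas"]}

```bash
mkdir -p pics; python3 - <<'E'
from workcell import *
import cv2,numpy as np
s=get_state();print({k:np.round(v,3) for k,v in s.items()})
for n in("top","scene"):
    p,d=read_camera(n);cv2.imwrite(f"pics/{n}.png",p[...,::-1]);np.savez(f"{n}.npz",p=p,d=d)
    c=calibration(n);print(c)
E
```

```text
{'clock': np.float64(0.0), 'joint_pos': array([-1.333,  0.314,  0.045,  1.304, -0.   ,  1.431]), 'qvel': array([ 0.001,  0.   ,  0.   , -0.   ,  0.002,  0.001]), 'tau': array([ 0.0000e+00, -4.8063e+01,  2.9853e+01,  1.9000e-02, -0.0000e+00,
        0.0000e+00]), 'tcp_pos': array([ 0.212, -0.534,  0.23 ]), 'orientation': array([-0.001,  0.982,  0.188, -0.   ]), 'wrist_force': array([-0.239,  0.055, -0.656]), 'ft_torque': array([-0.004, -0.037,  0.022]), 'grip_force': np.float64(0.0), 'finger_gap': np.float64(0.086)}
{'mtx': array([[392.94725513,   0.        , 274.94385471],
       [  0.        , 392.94725513, 208.15659137],
       [  0.        ,   0.        ,   1.        ]]), 'world_from_camera': array([[-0.02072864,  0.98840551, -0.15041568,  0.3954206 ],
       [-0.99973042, -0.02206567, -0.00722512, -0.00732422],
       [-0.01046037,  0.15022537,  0.98859644,  1.21686646],
       [ 0.        ,  0.        ,  0.        ,  1.        ]])}
{'mtx': array([[454.00346973,   0.        , 270.82239719],
       [  0.        , 454.00346973, 218.21778104],
       [  0.        ,   0.        ,   1.        ]]), 'world_from_camera': array([[-0.45271953, -0.6191831 ,  0.64160526,  1.31510009],
       [ 0.89158097, -0.30520813,  0.33456147,  0.38515246],
       [-0.01133167,  0.72350555,  0.69022555,  0.89192778],
       [ 0.        ,  0.        ,  0.        ,  1.        ]])}
```

View pics/top.png

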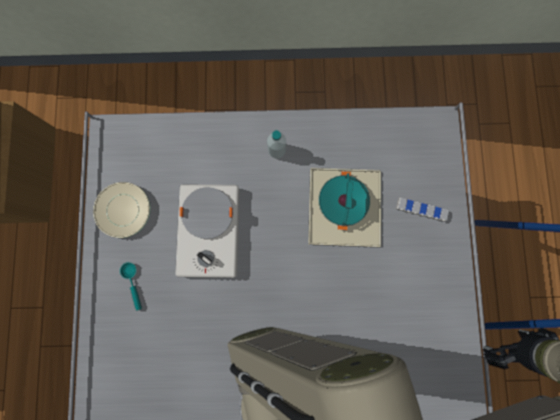

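View pics/scene.png

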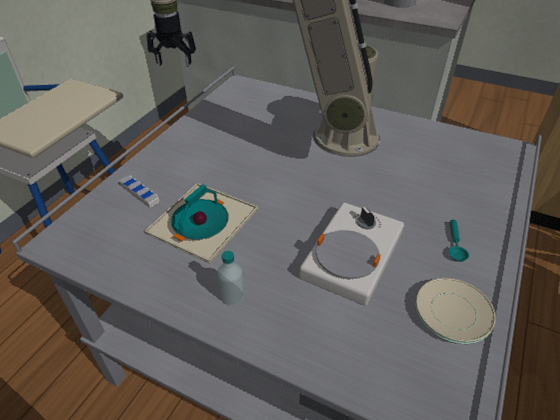

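The top view shows the scale with its posts near (182,212) and (231,212) and the knob near (205,258). The dish is at (344,200) with its ears near (346,173) and (344,228). The bottle is at (277,143), beyond and between the scale and the dish.

```bash
cat > h.py <<'E'
import numpy as np,cv2
from workcell import *
def ray(c,uv,z):
    K,T=c["mtx"],c["world_from_camera"]
    uv=np.atleast_2d(uv).astype(float)
    d=np.c_[(uv[:,0]-K[0,2])/K[0,0],-(uv[:,1]-K[1,2])/K[1,1],-np.ones(len(uv))]@T[:3,:3].T
    o=T[:3,3];return o+d*((z-o[2])/d[:,2])[:,None]
def blobs(m,amin=4):
    n,l,s,ce=cv2.connectedComponentsWithStats(m.astype(np.uint8))
    return [(ce[i],s[i,4],l==i) for i in range(1,n) if s[i,4]>=amin]
def orange(p):
    h=cv2.cvtColor(p,cv2.COLOR_RGB2HSV);return (h[...,0]>5)&(h[...,0]<18)&(h[...,1]>170)&(h[...,2]>120)
E
python3 - <<'E'
from h import *
p=np.load("top.npz")["p"];d=np.load("top.npz")["d"];c=calibration("top")
m=orange(p);m[:, :150]=0;m[:,400:]=0;m[:150]=0;m[300:]=0
for ce,a,_ in blobs(m):
    z=0.078 if ce[0]<260 else 0.024
    print(ce.round(1),a,ray(c,ce,z).round(4),d[int(ce[1]),int(ce[0])])
hsv=cv2.cvtColor(p,cv2.COLOR_RGB2HSV)
# base white rectangle
w=(p.min(2)>170);w[:,:165]=0;w[:,250:]=0;w[:175]=0;w[290:]=0
r=cv2.minAreaRect(np.argwhere(w)[:,::-1].astype(np.float32));print(r,ray(c,cv2.boxPoints(r),.045).round(4),ray(c,r[0],.045))
# red mark
R=(hsv[...,1]>150)&((hsv[...,0]<5)|(hsv[...,0]>172))&(hsv[...,2]>80);R[:150]=0;R[300:]=0;R[:,:150]=0;R[:,400:]=0
for ce,a,_ in blobs(R,1):print("red",ce.round(1),a,ray(c,ce,.045 if ce[0]<260 else .028).round(4))
k=np.zeros_like(w);k[245:275,190:222]=p[245:275,190:222].max(2)<60
for ce,a,_ in blobs(k):print("blk",ce,a,ray(c,ce,.0835))
cv2.imwrite("pics/c.png",np.hstack([cv2.resize(p[160:290,170:245,::-1],None,fx=4.5,fy=4.5),cv2.resize(p[160:290,300:390,::-1],None,fx=4.5,fy=4.5)]))
E
```

```text
[344.1 172.9] 15 [[ 0.683  -0.2157  0.024 ]] 1.2195936
[181.3 210.8] 11 [[0.5669 0.2761 0.078 ]] 1.157975
[230.5 211.5] 16 [[0.5617 0.1315 0.078 ]] 1.1530055
[342.2 227.1] 27 [[ 0.5139 -0.202   0.024 ]] 1.1896483
((205.85867309570312, 230.0985870361328), (57.0006103515625, 89.8086929321289), 1.9749339818954468) [[0.3839 0.2976 0.045 ]
 [0.6541 0.2928 0.045 ]
 [0.644  0.1188 0.045 ]
 [0.3747 0.1294 0.045 ]] [[0.51184575 0.20961325 0.045     ]]
blk [202.90625 255.65625] 32 [[0.43460062 0.21055339 0.0835    ]]
```

View pics/c.png

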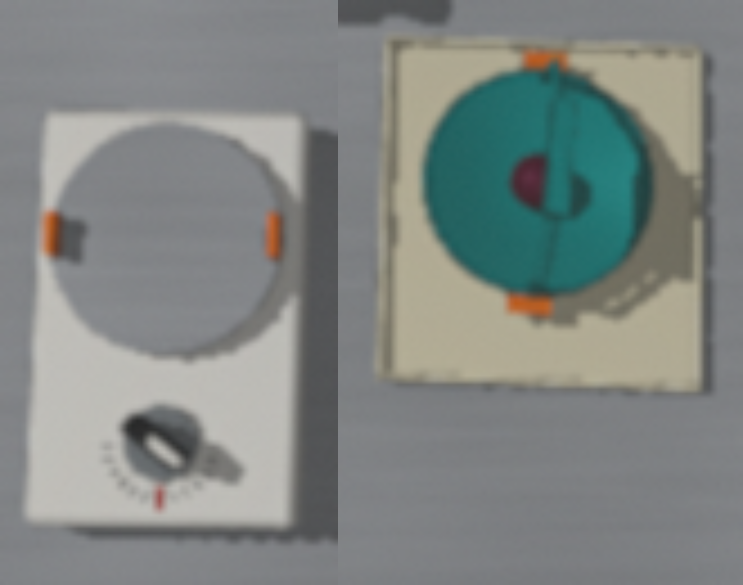

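The crop shows the knob bar running from (125,425) to (190,460), with the white pointer at the lower right. That puts the pointer about 60° CCW from the red mark at (158,498). The dish ears lie roughly along world x. I'll move above the knob in two legs, turning as I go.

Request:
drive_tool(
  deltas=[
    [[0,0.06,-0.035,-0.03,0,0,-10],[0,0.12,-0.07,-0.03,0,0,-20],[0,0.17,-0.1,-0.03,0,0,-30],[0,0.21,-0.125,-0.03,0,0,-40],[0,0.25,-0.15,-0.03,0,0,-50],[0,0.29,-0.17,-0.03,0,0,-60],[0,0.32,-0.19,-0.03,0,0,-70],[0,0.35,-0.205,-0.03,0,0,-80],[0,0.363,-0.215,-0.03,0,0,-90],[0,0.363,-0.215,-0.03,0,0,-100],[0,0.363,-0.215,-0.03,0,0,-108]],
  ],
)

```text
clock: 1.48
tcp_pos: [0.4701, -0.2001, 0.2608]
orientation: [-0.001, 0.423, 0.906, 0.0]
wrist_force: [-0.4, 0.3, -0.6]
finger_gap: 0.0857
grip_force: 0.0
```

Request:
drive_tool(
  deltas=[
    [[0,0.035,0.023,0,0,0,-10],[0,0.07,0.046,0,0,0,-20],[0,0.105,0.07,0,0,0,-30],[0,0.14,0.094,0,0,0,-40],[0,0.175,0.118,0,0,0,-50],[0,0.21,0.142,0,0,0,-60],[0,0.245,0.166,0,0,0,-70],[0,0.28,0.19,0,0,0,-80],[0,0.31,0.21,0.01,0,0,-90],[0,0.34,0.232,0.02,0,0,-100],[0,0.34,0.232,0.04,0,0,-110],[0,0.34,0.232,0.04,0,0,-110]],
  ],
)

```text
clock: 2.98
tcp_pos: [0.4304, 0.2091, 0.2196]
orientation: [-0.002, -0.497, 0.868, 0.0]
wrist_force: [-0.1, -0.2, 0.1]
finger_gap: 0.0851
grip_force: 0.0
```

```bash
python3 - <<'E'
from h import *
c=calibration("wrist");p,d=read_camera("wrist");np.savez("w1.npz",p=p,d=d,**c)
cv2.imwrite("pics/w1.png",p[...,::-1]);s=get_state();print(s["joint_pos"],s["clock"],c)
E
```

```text
[ 2.83602759e-01  1.33609667e-01 -2.10264657e-01  1.22914578e+00
 -1.41192383e-04 -7.54425467e-01] 3.025 {'mtx': array([[301.07581622,   0.        , 281.12614605],
       [  0.        , 301.07581622, 209.37490182],
       [  0.        ,   0.        ,   1.        ]]), 'world_from_camera': array([[-0.86241291, -0.48626877, -0.14066504,  0.39371822],
       [ 0.50619901, -0.82703375, -0.24449487,  0.14561754],
       [ 0.00255548, -0.28206004,  0.95939335,  0.36142295],
       [ 0.        ,  0.        ,  0.        ,  1.        ]])}
```

View pics/w1.png

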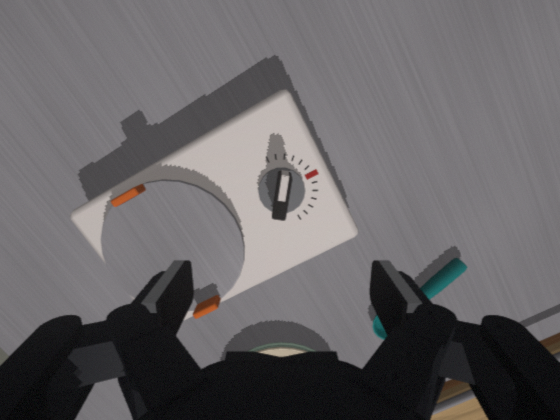

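The wrist view shows the knob bar with its white pointer end near (285,175) and black end near (279,217). The red mark is at (312,174), and the posts are at (128,195) and (207,307).

```bash
python3 - <<'E'
from h import *
w=np.load("w1.npz");p=w["p"];c=w
roi=np.zeros(p.shape[:2],bool);roi[165:225,270:298]=1
blk=(p.max(2)<45)&roi
b=max(blobs(blk),key=lambda t:t[1]);print("blk",b[0],b[1])
q=np.argwhere(b[2])[:,::-1].astype(np.float32)
hull=cv2.minAreaRect(q);print(hull);P=ray(c,cv2.boxPoints(hull),.0835);print(P.round(4),P.mean(0))
for ang in [None]:
    pc=ray(c,q,.0835)[:,:2];u,s,v=np.linalg.svd(pc-pc.mean(0));print("dir",np.degrees(np.arctan2(v[0,1],v[0,0])))
hsv=cv2.cvtColor(p,cv2.COLOR_RGB2HSV)
R=(hsv[...,1]>150)&((hsv[...,0]<5)|(hsv[...,0]>172))&(hsv[...,2]>80);R[:150]=0;R[200:]=0
for ce,a,_ in blobs(R):print("red",ce,a,ray(c,ce,.045))
O=orange(p);O[330:]=0
for ce,a,m in blobs(O,20):print("post",ce,a,ray(c,ce,.07))
W=(p.min(2)>150);W[320:]=0
b=max(blobs(W),key=lambda t:t[1]);h=cv2.convexHull(np.argwhere(b[2])[:,::-1].astype(np.int32))
print(cv2.approxPolyDP(h,8,True)[:,0],ray(c,cv2.approxPolyDP(h,8,True)[:,0],.045).round(4))
gs=(np.abs(p.astype(int).max(2)-p.min(2))<20)
for r in range(165,225,4):print(r,p[r,262:306:2].max(1))
E
```

```text
blk [277.94444444 178.83333333] 18
((277.9299621582031, 177.99000549316406), (1.5556349754333496, 12.162237167358398), 8.130102157592773)
[[0.4258 0.1927 0.0835]
 [0.4186 0.1837 0.0835]
 [0.4175 0.1846 0.0835]
 [0.4246 0.1936 0.0835]] [0.42160061 0.18862043 0.0835    ]
dir 49.24544240561782
red [311.09090909 173.90909091] 44 [[0.39293762 0.20857678 0.045     ]]
post [124.58549223 196.72020725] 193 [[0.56410163 0.12959921 0.07      ]]
post [205.00826446 310.52066116] 121 [[0.56954591 0.27843547 0.07      ]]
[[356 234]
 [221 301]
 [162 163]
 [288  94]] [[0.3822 0.2937 0.045 ]
 [0.5606 0.2886 0.045 ]
 [0.522  0.1194 0.045 ]
 [0.3743 0.1276 0.045 ]]
165 [194 191 132 121 121 122 121 123 122 121 122 121 121 122 122 131 185 194
 189 189 194 194]
169 [180 135 124 123 113  92  74  71  71  68  77  75  72  75  91 111 123 129
 189 193 193 153]
173 [122 118  88  72  72  70  71  69  47  47 100 109 107  91  56 103 102  94
 117 150 193 189]
177 [102 104  94  72  71  69  68  64  44  63 183 186 188 157  51  85 105 105
 106  99 158 188]
181 [104 103  87  71  70  72  70  58  42 108 188 191 188 133  46  
[... 278 characters left out ...]
7  87 106 107 105
 105 107 108 135]
197 [107 107 105 105  74  69  49  47 135 193 192 188  80  50 102 106 108 108
 106 107 110 166]
201 [110 106 105 107 101  71  50  45  67  86 114 128  51  73 108 107 107 107
 108 110 161 194]
205 [185 120 106 108  95  63  44  46  47  45  48  50  47  88 109 108 107 107
 115 174 194 193]
209 [191 194 190 149 111  76  44  44  44  46  46  47  54 104 109 109 138 189
 192 194 191 180]
213 [194 191 194 192 191  89  46  47  46  47  47  46 107 186 191 193 192 192
 189 194 194 186]
217 [193 193 193 193 191  87  48  47  47  47  47  51 156 194 195 194 194 195
 143 142 194 194]
221 [195 193 193 194 191 194 192 193 193 188 186 189 194 195 195 194 194 195
 193 195 195 194]
```

```bash
python3 - <<'E'
from h import *
c=np.load("w1.npz");p=c["p"]
m=p.min(2)>150;m[:175]=0;m[201:]=0;m[:,:278]=0;m[:,:][:,293:]=0
b=max(blobs(m),key=lambda t:t[1]);q=np.argwhere(b[2])[:,::-1].astype(float)
P=ray(c,q,.0835)[:,:2];v=np.linalg.svd(P-P.mean(0))[2][0]
print(b[1],P.mean(0),np.degrees(np.arctan2(v[1],v[0]))%180)
print(ray(c,[(286,175),(279,219)],.0835))
s=get_state();R=calibration("wrist")["world_from_camera"][:3,:3]
from scipy.spatial.transform import Rotation as Ro
o=s["orientation"];T=Ro.from_quat(o[[1,2,3,0]]).as_matrix();print(T.round(3),s["tcp_pos"])
E
```

```text
160 [0.42226015 0.19920481] 51.116065929836736
[[0.41367069 0.18997729 0.0835    ]
 [0.4411797  0.22380128 0.0835    ]]
[[-0.508 -0.861 -0.002]
 [-0.861  0.508 -0.001]
 [ 0.002  0.001 -1.   ]] [0.43111915 0.20893811 0.22066724]
```

Request:
drive_tool(
  deltas=[
    [[0,0.002,0.001,0.06,0,0,8.5],[0,0.002,0.001,0.11,0,0,8.5],[0,0.002,0.001,0.145,0,0,8.5],[0,0.002,0.001,0.163,0,0,8.5],[0,0.002,0.001,0.163,0,0,8.5],[255,0.002,0.001,0.163,0,0,8.5],[255,0.002,0.001,0.163,0,0,8.5],[255,0.002,0.001,0.163,0,0,8.5],[255,0.002,0.001,0.163,0,0,8.5],[255,0.002,0.001,0.163,0,0,8.5],[255,0.002,0.001,0.163,0,0,8.5]],
  ],
  newtons=25,
)

```text
clock: 4.4
tcp_pos: [0.4295, 0.2086, 0.0589]
orientation: [0.0, -0.432, 0.902, 0.001]
wrist_force: [-3.4, 3.1, 5.6]
finger_gap: 0.0136
grip_force: 26.7
```

Request:
drive_tool(
  deltas=[
    [[255,0,0,0,0,0,9],[255,0,0,0,0,0,18],[255,0,0,0,0,0,27],[255,0,0,0,0,0,36],[255,0,0,0,0,0,45],[255,0,0,0,0,0,53],[255,0,0,0,0,0,53],[255,0,0,0,0,0,53]],
  ],
)

```text
clock: 5.4
tcp_pos: [0.4294, 0.2085, 0.0589]
orientation: [-0.0, 0.016, 1.0, 0.001]
wrist_force: [-2.8, 1.6, 6.4]
finger_gap: 0.0138
grip_force: 26.7
```

Request:
drive_tool(
  deltas=[
    [[0,0,0,0,0,0,0],[0,0,0,0,0,0,0],[0,0,0,0,0,0,0],[0,0,0,0,0,0,0],[0,0,0,-0.03,0,0,0],[0,0,0,-0.09,0,0,0],[0,0,0,-0.15,0,0,0],[0,0,0,-0.19,0,0,0],[0,0,0,-0.19,0,0,0],[0,0,0,-0.19,0,0,0]],
  ],
)

```text
clock: 6.65
tcp_pos: [0.4297, 0.2077, 0.2475]
orientation: [-0.0, 0.016, 1.0, -0.0]
wrist_force: [-0.8, 1.0, -0.0]
finger_gap: 0.0852
grip_force: 0.0
```

```bash
python3 - <<'E'
from h import *
c=calibration("wrist");p,d=read_camera("wrist");np.savez("w2.npz",p=p,d=d,**c)
cv2.imwrite("pics/w2.png",p[...,::-1])
hsv=cv2.cvtColor(p,cv2.COLOR_RGB2HSV)
R=(hsv[...,1]>150)&((hsv[...,0]<5)|(hsv[...,0]>172))&(hsv[...,2]>80)
for ce,a,_ in blobs(R):print("red",ce,a,ray(c,ce,.045))
O=orange(p)
for ce,a,m in blobs(O,20):print("post",ce,a,ray(c,ce,.075))
W=(p.min(2)>150)
for ce,a,m in blobs(W,40):
    P=ray(c,np.argwhere(m)[:,::-1].astype(float),.0835)[:,:2];v=np.linalg.svd(P-P.mean(0),full_matrices=False)[2][0]
    print("white",ce.round(),a,P.mean(0),np.degrees(np.arctan2(v[1],v[0]))%180)
E
```

```text
red [282. 153.] 33 [[0.39243629 0.20868445 0.045     ]]
post [221.72666667 299.04666667] 150 [[0.55914506 0.13131692 0.075     ]]
post [342.73737374 300.12121212] 99 [[0.56533411 0.2757076  0.075     ]]
post [  2.4516129  358.93548387] 31 [[ 0.63720866 -0.15606926  0.075     ]]
white [291. 199.] 13373 [0.43890436 0.21705455] 40.563456808220955
white [282. 182.] 112 [0.41834048 0.20776968] 177.89839622166267
white [451. 294.] 1649 [0.55646736 0.3987195 ] 50.71518274920457
white [231. 330.] 502 [0.59724584 0.14050077] 41.166530605717305
```

View pics/w2.png

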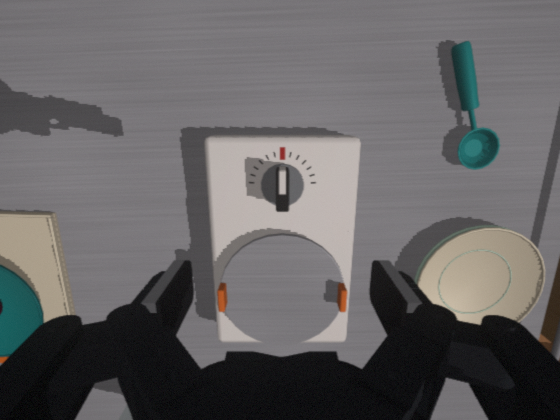

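The pointer now lines up with the red mark at (282,153), and the posts are at (222,299) and (343,300). Next is the dish.

Request:
drive_tool(
  deltas=[
    [[0,-0.02,-0.045,0,0,0,2.8],[0,-0.045,-0.1,0,0,0,2.8],[0,-0.07,-0.155,0,0,0,2.8],[0,-0.095,-0.21,0,0,0,2.8],[0,-0.12,-0.265,0,0,0,2.8],[0,-0.145,-0.32,0,0,0,2.8],[0,-0.165,-0.37,0,0,0,2.8],[0,-0.182,-0.412,0,0,0,2.8],[0,-0.182,-0.412,0,0,0,2.8],[0,-0.182,-0.412,0,0,0,2.8]],
  ],
)

```text
clock: 7.95
tcp_pos: [0.5977, -0.2092, 0.2464]
orientation: [-0.002, 0.041, 0.999, 0.001]
wrist_force: [-0.4, -0.7, -1.0]
finger_gap: 0.0849
grip_force: 0.0
```

```bash
python3 - <<'E'
from h import *
c=calibration("wrist");p,d=read_camera("wrist");np.savez("w3.npz",p=p,d=d,**c)
cv2.imwrite("pics/w3.png",p[...,::-1])
O=orange(p)
for ce,a,m in blobs(O,20):print("ear",ce,a,ray(c,ce,.024),d[int(ce[1]),int(ce[0])])
# handle bar: points by depth with z>0.115
K,T=c["mtx"],c["world_from_camera"];v,u=np.mgrid[:420,:560]
C=np.stack([(u-K[0,2])/K[0,0]*d,-(v-K[1,2])/K[1,1]*d,-d],-1);Wd=C@T[:3,:3].T+T[:3,3]
hsv=cv2.cvtColor(p,cv2.COLOR_RGB2HSV);te=(hsv[...,0]>80)&(hsv[...,0]<100)&(hsv[...,1]>120)
m=te&(Wd[...,2]>.105)&(Wd[...,2]<.14)&(d>0)
q=np.argwhere(m)[:,::-1].astype(np.float32);print(len(q))
P=Wd[m];print("z",np.percentile(P[:,2],[5,50,95]))
t=m&(Wd[...,2]>np.percentile(P[:,2],60)-.004);P=Wd[t]
r=cv2.minAreaRect((P[:,:2]*1000).astype(np.float32));print(r,P.mean(0),cv2.boxPoints(r))
s=get_state();print(s["clock"],s["tcp_pos"],s["orientation"])
E
```

```text
ear [280.46774194 109.45967742] 248 [[ 0.51265765 -0.2038159   0.024     ]] 0.34437165
ear [269.52083333 246.5625    ] 48 [[ 0.68123214 -0.23210658  0.024     ]] 0.3913386
ear [284.1875     247.02083333] 48 [[ 0.68346314 -0.21303724  0.024     ]] 0.39110246
1187
z [0.11982444 0.12184231 0.12305445]
((596.892333984375, -212.83441162109375), (13.948525428771973, 74.01534271240234), 83.40260314941406) [ 0.59533983 -0.21280306  0.12185834] [[ 559.3284  -215.5106 ]
 [ 632.8537  -224.01439]
 [ 634.45624 -210.15822]
 [ 560.93097 -201.65443]]
8.0 [ 0.59779353 -0.20864535  0.2470965 ] [-1.20473993e-03  4.02718486e-02  9.99187816e-01  6.59267499e-04]
```

View pics/w3.png

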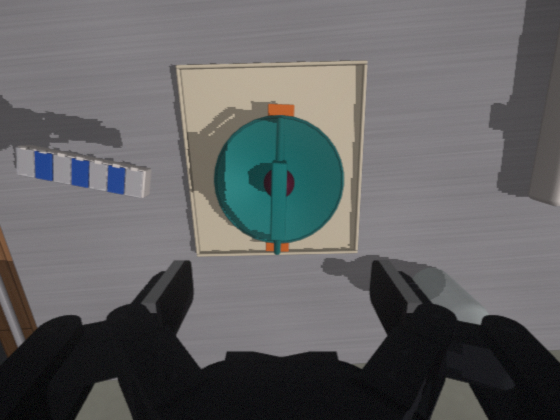

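The dish is at (280,180) with the ears at (280,109) and (277,247). The arch bar is vertical at column 279, with the plum under it. I'll descend and close gently.

Request:
drive_tool(
  deltas=[
    [[0,0.0005,-0.0045,0.05,0,0,1.9],[0,0.0005,-0.0045,0.1,0,0,1.9],[0,0.0005,-0.0045,0.135,0,0,1.9],[0,0.0005,-0.0045,0.156,0,0,1.9],[150,0.0005,-0.0045,0.156,0,0,1.9],[150,0.0005,-0.0045,0.156,0,0,1.9],[190,0.0005,-0.0045,0.156,0,0,1.9],[200,0.0005,-0.0045,0.156,0,0,1.9],[205,0.0005,-0.0045,0.156,0,0,1.9],[210,0.0005,-0.0045,0.156,0,0,1.9],[215,0.0005,-0.0045,0.156,0,0,1.9],[220,0.0005,-0.0045,0.156,0,0,1.9]],
  ],
  newtons=50,
)

```text
clock: 9.5
tcp_pos: [0.5976, -0.2143, 0.0921]
orientation: [-0.0, 0.057, 0.998, -0.0]
wrist_force: [0.7, 1.3, -0.2]
finger_gap: 0.0132
grip_force: 48.9
```

Request:
drive_tool(
  deltas=[
    [[230,0,0,0,0,0,0],[240,0,0,0,0,0,0],[255,0,0,0,0,0,0],[255,0,0,0,0,0,0],[255,0,0,0,0,0,0],[255,0,0,0,0,0,0]],
  ],
)

```text
clock: 10.25
tcp_pos: [0.5977, -0.2143, 0.0922]
orientation: [-0.0, 0.057, 0.998, -0.0]
wrist_force: [-0.1, -0.2, -2.1]
finger_gap: 0.0135
grip_force: 48.6
```

Request:
drive_tool(
  deltas=[
    [[255,0,0,-0.002,0,0,0],[255,0,0,-0.006,0,0,0],[255,0,0,-0.014,0,0,0],[255,0,0,-0.026,0,0,0],[255,0,0,-0.04,0,0,0],[255,0,0,-0.054,0,0,0],[255,0,0,-0.068,0,0,0],[255,0,0,-0.082,0,0,0],[255,0,0,-0.093,0,0,0],[255,0,0,-0.101,0,0,0],[255,0,0,-0.106,0,0,0],[255,0,0,-0.108,0,0,0]],
  ],
)

```text
clock: 11.75
tcp_pos: [0.5977, -0.2143, 0.2004]
orientation: [-0.0, 0.057, 0.998, -0.0]
wrist_force: [-0.1, -0.3, -1.9]
finger_gap: 0.0133
grip_force: 48.7
```

```bash
python3 - <<'E'
from h import *
s=get_state();print(s["clock"],s["joint_pos"],s["tcp_pos"],s["orientation"],s["wrist_force"],s["ft_torque"])
p,d=read_camera("scene");cv2.imwrite("pics/s2.png",p[60:320,80:420,::-1])
E
```

```text
11.75 [-4.70497842e-01  4.40792847e-01  1.57550081e-01  1.28760618e+00
 -5.34243320e-05 -3.56075856e-01] [ 0.59773376 -0.21426858  0.20037983] [-3.48219417e-05  5.71797878e-02  9.98363897e-01 -1.38969672e-05] [-0.08641695 -0.2921405  -1.88584451] [ 0.00028636  0.06587933 -0.00337959]
```

View pics/s2.png

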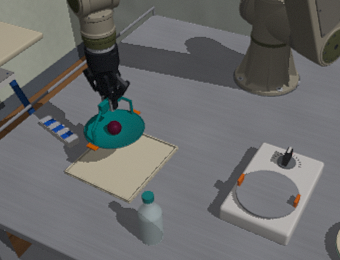

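The dish is clear of the tray at about (113,128) in the crop, level, with the plum in the middle. Now I'll turn it in place.

Request:
drive_tool(
  deltas=[
    [[255,0,0,0,0,0,-2],[255,0,0,0,0,0,-6],[255,0,0,0,0,0,-12],[255,0,0,0,0,0,-20],[255,0,0,0,0,0,-29],[255,0,0,0,0,0,-38],[255,0,0,0,0,0,-47],[255,0,0,0,0,0,-56],[255,0,0,0,0,0,-65],[255,0,0,0,0,0,-74],[255,0,0,0,0,0,-82],[255,0,0,0,0,0,-88]],
  ],
)

```text
clock: 13.3
tcp_pos: [0.5975, -0.2142, 0.1998]
orientation: [-0.0, -0.654, 0.756, 0.0]
wrist_force: [0.1, 1.0, -2.1]
finger_gap: 0.0133
grip_force: 48.7
```

Request:
drive_tool(
  deltas=[
    [[255,0,0,0,0,0,-3],[255,0,0,0,0,0,-5.5],[255,0,0,0,0,0,-6.5],[255,0,0,0,0,0,-6.5]],
  ],
)

```text
clock: 13.8
tcp_pos: [0.5976, -0.2142, 0.2001]
orientation: [-0.0, -0.694, 0.72, 0.0]
wrist_force: [0.4, -0.1, -1.3]
finger_gap: 0.0134
grip_force: 48.7
```

Request:
drive_tool(
  deltas=[
    [[255,-0.002,0,0,0,0,0],[255,-0.006,0.001,0,0,0,0],[255,-0.012,0.0015,0,0,0,0],[255,-0.02,0.0025,0,0,0,0],[255,-0.03,0.0035,0,0,0,0],[255,-0.042,0.005,0,0,0,0],[255,-0.056,0.0065,0,0,0,0],[255,-0.072,0.0085,0,0,0,0],[255,-0.088,0.0105,0,0,0,0],[255,-0.104,0.012,0,0,0,0],[255,-0.12,0.014,0,0,0,0],[255,-0.136,0.016,0,0,0,0]],
  ],
)

```text
clock: 15.3
tcp_pos: [0.5865, -0.0766, 0.2003]
orientation: [0.0, -0.694, 0.72, -0.0]
wrist_force: [0.0, -0.3, -1.4]
finger_gap: 0.0136
grip_force: 48.7
```

Request:
drive_tool(
  deltas=[
    [[255,-0.016,0.002,0,0,0,0],[255,-0.032,0.004,0,0,0,0],[255,-0.048,0.0055,0,0,0,0],[255,-0.064,0.0075,0,0,0,0],[255,-0.08,0.0095,0,0,0,0],[255,-0.096,0.011,0,0,0,0],[255,-0.112,0.013,0,0,0,0],[255,-0.128,0.015,0,0,0,0],[255,-0.144,0.017,0,0,0,0],[255,-0.16,0.0185,0,0,0,0],[255,-0.176,0.0205,0,0,0,0],[255,-0.192,0.0225,0,0,0,0]],
  ],
)

```text
clock: 16.8
tcp_pos: [0.5709, 0.116, 0.2002]
orientation: [-0.0, -0.694, 0.72, -0.0]
wrist_force: [0.3, 0.7, -0.9]
finger_gap: 0.0133
grip_force: 48.7
```

Request:
drive_tool(
  deltas=[
    [[255,-0.016,0.002,0,0,0,0],[255,-0.032,0.004,0,0,0,0],[255,-0.046,0.0055,0,0,0,0],[255,-0.058,0.007,0,0,0,0],[255,-0.068,0.008,0,0,0,0],[255,-0.076,0.009,0,0,0,0],[255,-0.082,0.0095,0,0,0,0],[255,-0.086,0.01,0,0,0,0],[255,-0.088,0.01,0,0,0,0],[255,-0.088,0.01,0,0,0,0],[255,-0.088,0.01,0,0,0,0],[255,-0.088,0.01,0,0,0,0]],
  ],
)

```text
clock: 18.3
tcp_pos: [0.5642, 0.203, 0.2003]
orientation: [-0.0, -0.694, 0.72, -0.0]
wrist_force: [0.3, 0.4, -1.9]
finger_gap: 0.0132
grip_force: 48.7
```

```bash
python3 - <<'E'
from h import *
s=get_state();print(s["clock"],s["tcp_pos"],s["orientation"],s["wrist_force"])
p,d=read_camera("scene");c=calibration("scene");a=p[150:340,240:500,::-1]
w=calibration("wrist");p2,d2=read_camera("wrist")
for ce,n,m in blobs(orange(p),5):print("scene",ce,n,ray(c,ce,.132),ray(c,ce,.075))
for ce,n,m in blobs(orange(p2),10):print("wrist",ce,n,ray(w,ce,.132),ray(w,ce,.075))
cv2.imwrite("pics/f.png",np.hstack([cv2.resize(a,(400,292)),cv2.resize(p2[...,::-1],(390,292))]))
E
```

```text
18.3 [0.56418911 0.20299655 0.20025213] [-6.97076090e-05 -6.94205086e-01  7.19777252e-01 -3.94123568e-05] [ 0.25770651  0.36343121 -1.86982577]
scene [315.8 219.8] 20 [[0.56565539 0.11664175 0.132     ]] [[0.5094417  0.09650154 0.075     ]]
scene [384.65909091 242.84090909] 44 [[0.56634676 0.28713626 0.132     ]] [[0.51018492 0.27978434 0.075     ]]
scene [376.6969697  259.42424242] 33 [[0.62284973 0.28602936 0.132     ]] [[0.57092601 0.27859442 0.075     ]]
wrist [281.15738499  98.73002421] 826 [[0.56056009 0.11612388 0.132     ]] [[0.56044045 0.11250556 0.075     ]]
```

View pics/f.png

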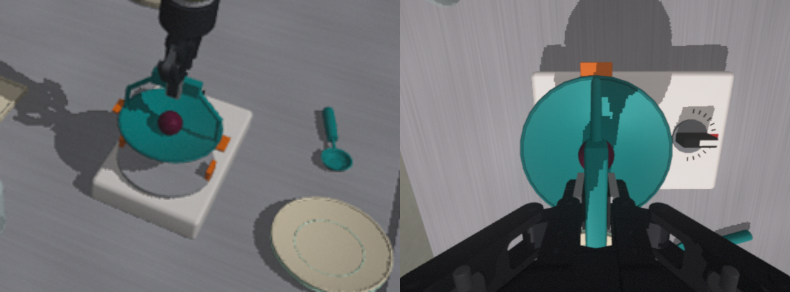

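The left half shows the dish over the platform, level, with the plum in the middle and the ears above the posts at about (118,105) and (222,143). In the right half the knob pointer is still on the red mark near (713,138). Ready to hand in.

```bash
python3 -c "
from workcell import hand_in
print(hand_in())"
```

```text
the job is handed in; nothing more can be done
None
```

I've handed the job in: the knob is on zero, and the dish with the plum is held level about 5 cm above the platform, ears in line with the posts. My last camera check agreed; the hand-in gave no verdict.

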